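# Clear the drilling jig and load three balls under the drill

### The job

First use the scraper block to sweep the three metal offcuts off the deck of the drilling jig, without touching them with the fingers, and put the scraper back down on the bench. Then take the wooden balls from the tray and drop one into each of the three pockets under the drill, so that each lies down in its pocket. Do not knock the drill or its arm, which hang over the pockets, and leave the glue bottle, the can and the wrench where they are.

Things in the scene. Friction and masses are not known exactly. Their poses are not given: they have to be found in the camera images.
- stand: Fixed drill stand; its -x side faces the robot. Origin: centre of the underside of its aluminium jig block, 160 (x) x 190 (y) x 50 mm tall. The deck is its flat top. Three pockets in a row at x = +45, y = -62, 0, +62 mm; the deck at x < +20 is plain and carries the offcuts. A column of radius 24 mm stands beside it at x = 75, y = 172, on a 15 mm high foot joined to the block's +y side.
- drill: Drill on a grey arm, fixed above the pockets; origin and axes as the stand's. Chuck 38 mm across over the middle pocket, lower end at z = 225 mm. Arm: x 32 to 92, y -27 to 187, z 247 to 277; drill body above, to z = 400. A gripper pointing straight down over the pockets would hit it: come from the -x side, the tool leaning about 30 to 40 degrees from vertical.
- pocket0 (a point): Centre of the mouth of pocket 0 (the -y one), at deck height, axes as the stand. Round, 34 mm across, 16 mm deep, flat floor; a ball at home has its centre 1 mm below this point.
- pocket1 (a point): Centre of the mouth of pocket 1 (the middle one), at deck height, axes as the stand. Round, 34 mm across, 16 mm deep, flat floor; a ball at home has its centre 1 mm below this point.
- pocket2 (a point): Centre of the mouth of pocket 2 (the +y one), at deck height, axes as the stand. Round, 34 mm across, 16 mm deep, flat floor; a ball at home has its centre 1 mm below this point.
- deck (a point): Point on the deck's surface in the middle of the plain strip: stand x = -40, y = 0, z = 50 mm; axes as the stand.
- tray: Fixed dark wooden tray, 190 (x) x 70 (y) x 20 mm, origin at the centre of its underside; three shallow round recesses, 22 mm across, at x = -62, 0, +62 on its middle line, one ball in each at the start (centre 30 mm above the tray's underside).
- ball0_center (a point): Centre of a plain wooden ball, 30 mm across, 12 g. All three are alike; any may go in any pocket.
- ball1_center (a point): Centre of a plain wooden ball, 30 mm across, 12 g. All three are alike; any may go in any pocket.
- ball2_center (a point): Centre of a plain wooden ball, 30 mm across, 12 g. All three are alike; any may go in any pocket.
- scraper: Scraper block, standing on the bench on its edge: wooden block 76 (x) x 22 (y) mm with a black rubber foot 76 x 26 x 12 mm, 60 mm tall in all. Origin: centre of its underside; z up, x along the blade. Grip it across its 22 mm thickness (y), above the foot.
- scraper_center (a point): Centre of the scraper block, 30 mm above its underside.
- chip0: Steel offcut, a disc 18 mm across and 6 mm thick, lying on the deck; origin at the centre of its underside.
- chip1: Steel offcut, 22 x 14 x 6 mm, lying on the deck; origin at the centre of its underside.
- chip2: Steel offcut, 16 x 12 x 7 mm, lying on the deck; origin at the centre of its underside.
- glue: White glue bottle, 44 mm across, 130 mm tall, upright; origin at the centre of its underside. Leave alone.
- can: Can, 72 mm across, 75 mm tall, upright; origin at the centre of its underside. Leave alone.
- wrench: Open wrench lying flat on the bench; its length is along its x. Leave alone.

How it is judged:
On the way, in this order (a step that is already met when the one before it is completed fails the run):
1. all three offcuts are off the deck (z of each of chip0, chip1, chip2 in the frame of stand below 0.03 m), for 0.2 s.
2. every pocket holds a ball (((horizontal distance between ball0_center and pocket0 below 0.006 m and z of ball0_center in the frame of pocket0 below 0.004 m) or (horizontal distance between ball1_center and pocket0 below 0.006 m and z of ball1_center in the frame of pocket0 below 0.004 m) or (horizontal distance between ball2_center and pocket0 below 0.006 m and z of ball2_center in the frame of pocket0 below 0.004 m)) and ((horizontal distance between ball0_center and pocket1 below 0.006 m and z of ball0_center in the frame of pocket1 below 0.004 m) or (horizontal distance between ball1_center and pocket1 below 0.006 m and z of ball1_center in the frame of pocket1 below 0.004 m) or (horizontal distance between ball2_center and pocket1 below 0.006 m and z of ball2_center in the frame of pocket1 below 0.004 m)) and ((horizontal distance between ball0_center and pocket2 below 0.006 m and z of ball0_center in the frame of pocket2 below 0.004 m) or (horizontal distance between ball1_center and pocket2 below 0.006 m and z of ball1_center in the frame of pocket2 below 0.004 m) or (horizontal distance between ball2_center and pocket2 below 0.006 m and z of ball2_center in the frame of pocket2 below 0.004 m))), for 0.2 s.
At the end, for the whole second after the job is handed in: The three offcuts are off the jig block (each lower than 30 mm above the bench), each pocket holds a ball (centre within 6 mm of the pocket's axis sideways and not more than 4 mm above the deck), the balls lie still, and the scraper lies or stands still on the bench (centre below 50 mm) (all of step 1 and all of step 2 and linear speed of each of ball0, ball1, ball2 below 0.05 m/s and height (world z) of scraper_center below 0.05 m and linear speed of scraper below 0.02 m/s); the robot touches nothing.
It fails at once if the fingers touch an offcut (contact force between the fingers and chip0 above 0.5 N or contact force between the fingers and chip1 above 0.5 N or contact force between the fingers and chip2 above 0.5 N).
It fails at once if the robot knocks the drill or its arm (over 5 N) (contact force between any of the arm, the fingers and drill above 5 N).
It fails at once if the glue bottle, the can or the wrench is moved more than 20 mm (distance of any of glue, can, wrench from where it was at the start of the episode above 0.02 m).
It also fails if it takes over 72 s, if anything falls off the work surface, if the arm or the gripper's body presses on something with over 40 N, if the wrist force passes 120 N, or if a joint passes its speed limit or range.

### The arm

A 6-joint arm with a two-finger parallel gripper is mounted at the origin on the work surface. World frame = base frame: x ahead of the robot, y to its left, z up, the work surface at z = 0. Lengths are in m, angles in rad, forces in N, time in s.
With the tool pointing down it reaches from about 0.425 to 0.95 m from the base axis. Payload 3.5 kg.
Tool frame: the origin (TCP) lies at the very end of the fingers, on their centre line; the grasp point (between the pads) lies 19 mm behind it; z points along the fingers, y is the direction in which the jaws open and shut (so a half turn about z gives the same grasp; the last joint's range is limited). The gripper opens to 85 mm and grips with 20 to 120 N. Pads are 22 mm wide; open, the fingers measure 114 mm over their backs; the gripper's body (76 mm by 85 mm) begins 54 mm behind the grasp point. The pads swing forward as they close: fully open they stand 13 mm farther back than shut.
Start: joints at [1.067, 0.286, 1.577, -0, 1.279, -0.15], TCP at [0.234, 0.633, 0.231] pointing down, gripper open.
Joint ranges: [-2.77, 2.77], [-0.9, 2.22], [0.21, 2.48], [-1.53, 4.67], [0.24, 2.81], [-2.84, 2.84]. Speed limits (rad/s): [2.79, 2.79, 3.14, 3.14, 3.14, 3.14].

### API

Orientations are given as a unit quaternion [x, y, z, w].
In Python, from plant import ctrl, eyes, ticket gives the robot as it stands.
- The arm moves only by the tool send_rows, never from a script. Its arguments are lists of equal length, an entry for each row: "translation": the shift along the tool's x, y, z in units of 30 mm (1.0 is 30 mm), a list of three; "rotation": the turn, a rotation vector about the tool's x, y, z in units of 5 degrees (1.0 is 5 degrees), a list of three; "grip": the finger opening in mm, from 0 to 85.4. A call has 1 to 5 rows; each row shifts and turns the commanded pose from where the row before left it, along the tool's axes as they then stand; what a row does not reach is not made up. A row lasts 1/8 s, in which the tool goes at most 62.5 mm and 10.7 degrees, less where a joint would pass 70% of its speed; a pose out of reach is approached as far as the arm can. A call is refused whole if a number of a shift passes 1 or a number of a turn 1, either way. A call with a gripper value outside its range is refused whole. The fingers move at their own pace and stop on an object; "squeeze" is the grip in N (left out, the last holds). Time passes only in rows, so rows that do not move let the fingers close. It gives the time, the measured TCP pose, the force and the opening at its end, in the units of the state.
- ctrl.get_state(): the state, without advancing time (a new reading comes with each control period).
- eyes.read_camera(name): name is "scene" or "top"; returns a dict with "image" (480x640x3 uint8, blue, green, red), "mtx" (3x3 intrinsics, pixels), "xyz" and "orientation" of the camera in the world. Camera axes: x right, y down, z forward; pixel columns grow to the right and rows downward; lengths in m; the calibration is good to about 2 mm. A picture is of the moment at which its call begins. There is no depth.
- ticket.sign_off(): hands the job in, once; it reports no verdict.
The state is a dict: "time": time; "qpos": joint angles; "dq": joint speeds; "joint_efforts": joint torques, N m; "eef_pos": TCP position; "tcp_rot": TCP orientation; "contact_force": force on the tool from outside, world axes, zero at the start; "wrist_torque": the same for the moment, N m; "opening": opening from 0.0 (shut) to 1.0 (fully open).
Only numpy, scipy, OpenCV 4.12 (cv2) and the standard library are available. Lean on these libraries where they do the work, as an engineer would, in place of code of your own. Each camera call takes 0.05 s, during which the arm holds its last target. There are 200 camera calls.

## Working session

There is one attempt and no reset: what is moved stays moved. The work goes in short steps, Python scripts to look and compute and a tool call to move; the robot and the scene stay as the last step left them, time stands still between calls to the robot, and variables do not carry over. Pictures are saved under pics/ and viewed, about 8 in all and at most 12, crops included, and the job is handed in when it is done.

Besides the shell and the picture viewer there is one more tool, called after "Emit:" in YAML: its name, and indented under it one key for each argument. send_rows: Moves the arm, as the interface text tells. Its arguments: {"type":"object","properties":{"translation":{"type":"array"},"rotation":{"type":"array"},"grip":{"type":"array"},"squeeze":{"type":"number"}},"required":["translation","rotation","grip"]}

```bash
ls; mkdir -p pics
python3 - <<'E'
from plant import ctrl, eyes
import cv2,numpy as np
print(ctrl.get_state())
for n in("scene","top"):
    c=eyes.read_camera(n); cv2.imwrite(f"pics/{n}0.png",c["image"]); print(n,c["mtx"],c["xyz"],c["orientation"])
E
```

```text
pics
{'time': 0.0, 'qpos': array([ 1.06700623e+00,  2.87153015e-01,  1.57819565e+00,  3.72071371e-06,
        1.27858467e+00, -1.50039251e-01]), 'dq': array([-0.00027937, -0.00106107,  0.00036564, -0.00058706,  0.00076618,
        0.00137601]), 'joint_efforts': array([ 6.81320162e-04, -4.05984449e+01, -2.92618078e+01, -1.22533834e-04,
        5.94038836e-03, -1.40532458e-05]), 'eef_pos': array([0.23350629, 0.63261999, 0.22994551]), 'tcp_rot': array([ 1.75955018e-01,  9.84397512e-01, -1.10778287e-03, -3.77508794e-04]), 'contact_force': array([0.63209267, 0.31077477, 0.4246929 ]), 'wrist_torque': array([-0.00038064, -0.02783934,  0.02901967]), 'opening': 1.0037146864719986}
scene [[484.13449503   0.         308.89005519]
 [  0.         484.13449503 240.66156386]
 [  0.           0.           1.        ]] [ 1.21455202 -0.06250361  0.73313306] [ 0.70214091  0.59643316 -0.25621399 -0.29260899]
top [[470.18439609   0.         312.65478613]
 [  0.         470.18439609 229.1079759 ]
 [  0.           0.           1.        ]] [0.43029963 0.02254779 0.95976397] [-0.70480333  0.70743945 -0.04089089  0.03331102]
```

View pics/scene0.png

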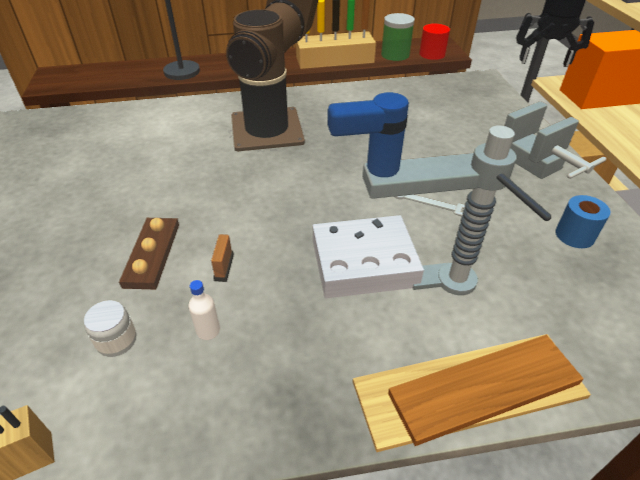

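View pics/top0.png

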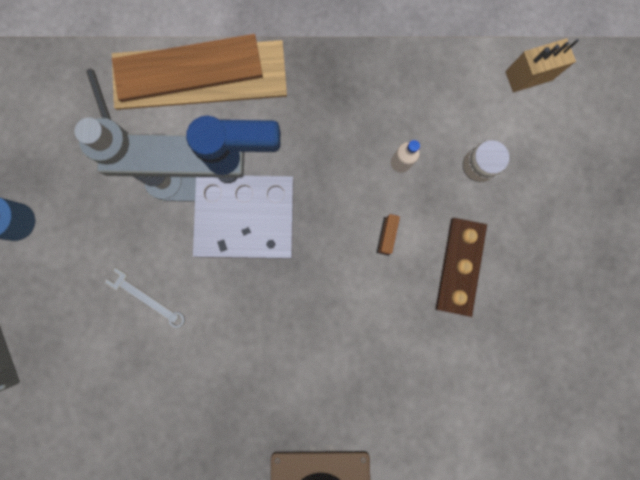

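The scene view shows the jig block around (365,250), with chips at (334,229), (359,235) and (377,223). The scraper is at (222,258), the tray at (150,250), the glue at (203,310) and the can at (110,328). In the top view the deck is at (243,217), the chips at (222,245), (246,231) and (271,244), the scraper at (389,235) and the balls at (470,236), (465,267) and (460,298).

```bash
cat > h.py <<'E'
import cv2,numpy as np
from plant import ctrl,eyes
from scipy.spatial.transform import Rotation as R
def ray(c,px,z):
    px=np.atleast_2d(px).astype(float)
    d=np.c_[px,np.ones(len(px))]@np.linalg.inv(c["mtx"]).T@R.from_quat(c["orientation"]).as_matrix().T
    return c["xyz"]+d*((z-c["xyz"][2])/d[:,2])[:,None]
def proj(c,P):
    p=(np.atleast_2d(P)-c["xyz"])@R.from_quat(c["orientation"]).as_matrix()@c["mtx"].T
    return p[:,:2]/p[:,2:]
def blobs(m,box,amin=15):
    x0,y0,x1,y1=box; k=np.zeros_like(m); k[y0:y1,x0:x1]=m[y0:y1,x0:x1]
    cs,_=cv2.findContours(k,cv2.RETR_EXTERNAL,cv2.CHAIN_APPROX_NONE)
    return [c for c in cs if cv2.contourArea(c)>=amin]
E
python3 - <<'E'
from h import *
T=eyes.read_camera("top");S=eyes.read_camera("scene")
def cen(c): m=cv2.moments(c); return np.array([m['m10']/m['m00'],m['m01']/m['m00']])
np.set_printoptions(precision=4,suppress=True)
for n,C,bb,cb,sb,kb in (("top",T,(435,210,495,325),(198,205,290,255),(370,205,410,265),(180,165,305,270)),("scene",S,(115,210,185,295),(322,217,400,242),(205,230,240,285),(300,205,430,300))):
    hsv=cv2.cvtColor(C["image"],cv2.COLOR_BGR2HSV); g=hsv[...,2]
    m=cv2.inRange(hsv,(8,80,150),(30,255,255))
    for c in blobs(m,bb):
        (x,y),r=cv2.minEnclosingCircle(c); print(n,"ball",x,y,r,ray(C,(x,y),.03)[0])
    m=((g<110)*255).astype(np.uint8)
    for c in blobs(m,cb,10): print(n,"chip",cen(c),cv2.contourArea(c),ray(C,cen(c),.054)[0])
    m=cv2.inRange(hsv,(5,110,60),(20,255,255))
    for c in blobs(m,sb): r=cv2.minAreaRect(c); print(n,"scr",r, ray(C,cv2.boxPoints(r),.06 if n=="top" else .03))
    m=((g>165)&(hsv[...,1]<40)).astype(np.uint8)*255
    for c in blobs(m,kb,500):
        a=cv2.approxPolyDP(cv2.convexHull(c),4,True)[:,0]; print(n,"deck",a.tolist(),ray(C,a,.05))
for n,C,b in(("top",T,(180,150,460,280)),("scene",S,(110,200,430,300))):
    x0,y0,x1,y1=b
    cv2.imwrite(f"pics/z_{n}.png",cv2.resize(C["image"][y0:y1,x0:x1],None,fx=2.4,fy=2.4,interpolation=cv2.INTER_CUBIC))
a=cv2.imread("pics/z_top.png");b=cv2.imread("pics/z_scene.png");w=max(a.shape[1],b.shape[1])
cv2.imwrite("pics/z.png",np.vstack([cv2.copyMakeBorder(i,0,0,0,w-i.shape[1],0) for i in(a,b)]))
E
```

```text
top ball 459.84783935546875 297.4130554199219 6.674031734466553 [ 0.3924 -0.2763  0.03  ]
top ball 465.1111145019531 266.1111145019531 6.559416770935059 [ 0.4537 -0.289   0.03  ]
top ball 470.34466552734375 235.4029083251953 6.542683124542236 [ 0.5146 -0.3018  0.03  ]
top chip [270.5425 243.7712] 25.5 [0.4975 0.094  0.054 ]
top chip [221.9307 245.2381] 38.5 [0.495  0.1875 0.054 ]
top chip [245.7527 230.9462] 15.5 [0.5226 0.142  0.054 ]
top scr ((388.6974792480469, 233.93125915527344), (12.23348331451416, 38.38477325439453), 12.804265975952148) [[ 0.4819 -0.1134  0.06  ]
 [ 0.5543 -0.1312  0.06  ]
 [ 0.5489 -0.1542  0.06  ]
 [ 0.4766 -0.1362  0.06  ]]
top deck [[292, 178], [290, 256], [193, 255], [196, 178]] [[0.6274 0.0528 0.05  ]
 [0.474  0.0566 0.05  ]
 [0.4767 0.2437 0.05  ]
 [0.6278 0.2412 0.05  ]]
scene ball 139.0 265.5 7.500100135803223 [ 0.5131 -0.3005  0.03  ]
scene ball 147.5 243.0 7.159010887145996 [ 0.4503 -0.2888  0.03  ]
scene ball 156.0 223.0 6.708303928375244 [ 0.3897 -0.2755  0.03  ]
scene chip [358.7101 234.6957] 23.0 [0.5242 0.1426 0.054 ]
scene chip [333.0926 229.5556] 27.0 [0.5004 0.0943 0.054 ]
scene chip [376.9474 223.4211] 38.0 [0.4973 0.1879 0.054 ]
scene scr ((220.88235473632812, 255.47061157226562), (16.97749137878418, 42.6862678527832), 14.03624439239502) [[ 0.5591 -0.1661  0.03  ]
 [ 0.4435 -0.1433  0.03  ]
 [ 0.4621 -0.1093  0.03  ]
 [ 0.5752 -0.1347  0.03  ]]
scene deck [[429, 283], [325, 281], [300, 219], [316, 205], [428, 205]] [[0.6685 0.242  0.05  ]
 [0.6317 0.0533 0.05  ]
 [0.4521 0.0324 0.05  ]
 [0.4124 0.0735 0.05  ]
 [0.4539 0.3141 0.05  ]]
```

View pics/z.png

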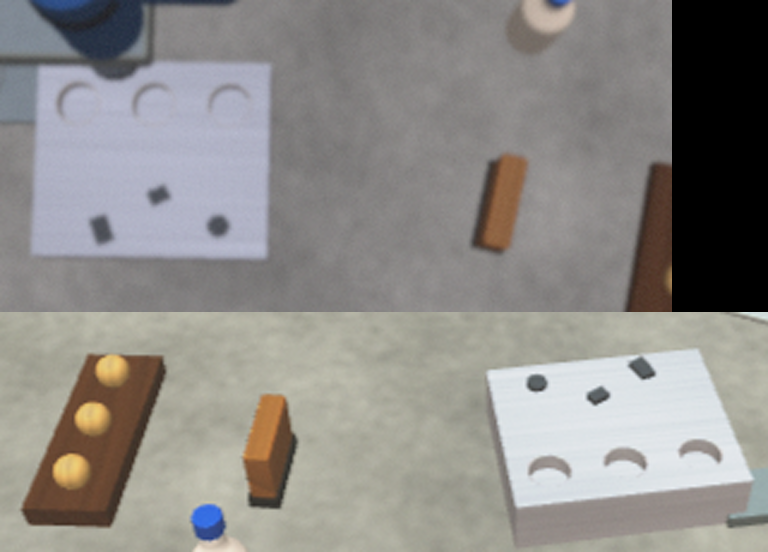

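The chips measure about (0.499,0.094), (0.496,0.188) and (0.523,0.142), and the stand centre is about (0.551,0.149) with a yaw of about -0.8°. The scraper is at (0.515,-0.134), yaw -13.8°. I'm moving to the scraper now, with sweeping towards -y planned.

Emit:
send_rows:
  translation:
    - [0,0,0]
    - [0,0,0]
    - [-0.66,-1,0]
    - [-0.66,-1,0]
    - [-0.66,-1,0]
  rotation:
    - [0,0,-0.65]
    - [0,0,-0.65]
    - [0,0,0]
    - [0,0,0]
    - [0,0,0]
  grip: [60,60,60,60,60]
  squeeze: 60

```text
time: 0.82
eef_pos: [0.2702, 0.5305, 0.231]
tcp_rot: [0.12, 0.993, -0.0, -0.0]
contact_force: [1.3, 0.8, -0.8]
opening: 0.701
```

Emit:
send_rows:
  translation:
    - [-0.66,-1,0]
    - [-0.66,-1,0]
    - [-0.66,-1,0]
    - [-0.66,-1,0]
    - [-0.66,-1,0]
  rotation:
    - [0,0,0]
    - [0,0,0]
    - [0,0,0]
    - [0,0,0]
    - [0,0,0]
  grip: [60,60,60,60,60]

```text
time: 1.45
eef_pos: [0.3307, 0.3612, 0.2312]
tcp_rot: [0.12, 0.993, -0.0, 0.0]
contact_force: [0.6, 0.1, 0.1]
opening: 0.699
```

```bash
cat >> h.py <<'E'
def base(th,lean=0):  # yaw th deg about world z, lean deg: tool top tilts to -x
    b=R.from_matrix(np.array([[-1,0,0],[0,1,0],[0,0,-1.]]).T)
    return R.from_euler('z',th,degrees=True)*R.from_euler('y',-lean,degrees=True)*b
def need(p,th,lean=0):
    s=ctrl.get_state(); q=R.from_quat(s["tcp_rot"]); t=base(th,lean)
    np.set_printoptions(precision=3,suppress=True)
    print("t",s["time"],"pos",s["eef_pos"],"open",s["opening"],"F",s["contact_force"],"q",s["qpos"])
    print("shift units now-frame",q.inv().apply(np.array(p)-s["eef_pos"])/.03,"target-frame",t.inv().apply(np.array(p)-s["eef_pos"])/.03,"rot units",np.degrees((q.inv()*t).as_rotvec())/5)
E
python3 -c "
from h import *
need([.5154,-.1338,.12],-13.8)"
```

```text
t 1.45 pos [0.331 0.361 0.231] open 0.6992728453143604 F [0.554 0.079 0.083] q [ 0.622 -0.131  2.021 -0.     1.252 -0.709]
shift units now-frame [ -9.905 -14.562   3.708] target-frame [ -9.915 -14.555   3.707] rot units [-0.001  0.     0.008]
```

Emit:
send_rows:
  translation:
    - [-0.66,-0.97,0]
    - [-0.66,-0.97,0]
    - [-0.66,-0.97,0]
    - [-0.66,-0.97,0]
    - [-0.66,-0.97,0]
  rotation:
    - [0,0,0]
    - [0,0,0]
    - [0,0,0]
    - [0,0,0]
    - [0,0,0]
  grip: [60,60,60,60,60]

```text
time: 2.08
eef_pos: [0.3922, 0.1964, 0.2313]
tcp_rot: [0.12, 0.993, 0.0, 0.0]
contact_force: [-0.0, 0.7, -0.2]
opening: 0.702
```

Emit:
send_rows:
  translation:
    - [-0.66,-0.97,0.3]
    - [-0.66,-0.97,0.3]
    - [-0.66,-0.97,0.3]
    - [-0.66,-0.97,0.3]
    - [-0.66,-0.97,0.3]
  rotation:
    - [0,0,0]
    - [0,0,0]
    - [0,0,0]
    - [0,0,0]
    - [0,0,0]
  grip: [60,60,60,60,60]

```text
time: 2.7
eef_pos: [0.4537, 0.0315, 0.186]
tcp_rot: [0.12, 0.993, 0.0, 0.0]
contact_force: [-0.6, 0.3, 0.3]
opening: 0.706
```

Emit:
send_rows:
  translation:
    - [-0.66,-0.97,0.4]
    - [-0.66,-0.97,0.4]
    - [-0.66,-0.97,0.4]
    - [-0.66,-0.97,0.4]
    - [-0.5,-0.5,0.4]
  rotation:
    - [0,0,0]
    - [0,0,0]
    - [0,0,0]
    - [0,0,0]
    - [0,0,0]
  grip: [60,60,60,60,60]

```text
time: 3.32
eef_pos: [0.5141, -0.119, 0.1259]
tcp_rot: [0.121, 0.993, -0.0, 0.0]
contact_force: [-0.4, -0.3, -0.1]
opening: 0.703
```

```bash
python3 -c "
from h import *
need([.5154,-.1338,.020],-13.8)
C=eyes.read_camera('scene')
cv2.imwrite('pics/s1.png',cv2.resize(C['image'][150:350,100:340],None,fx=2.5,fy=2.5))
"
```

```text
t 3.325 pos [ 0.514 -0.119  0.126] open 0.70310544606691 F [-0.407 -0.317 -0.064] q [-0.42   0.077  2.023 -0.     1.041 -1.749]
shift units now-frame [-0.159 -0.467  3.53 ] target-frame [-0.159 -0.468  3.53 ] rot units [-0.002  0.002 -0.011]
```

View pics/s1.png

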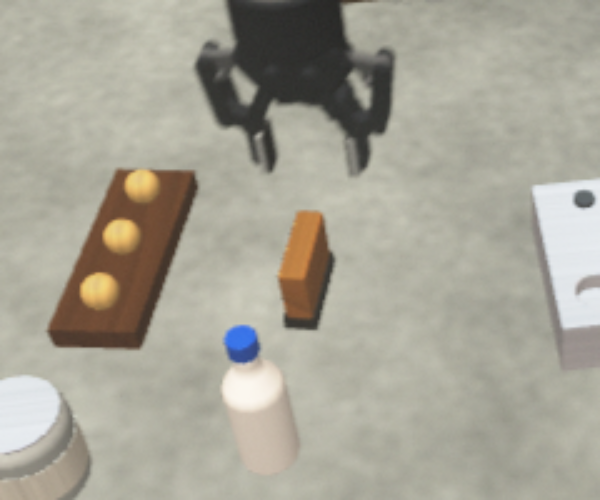

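The open gripper sits above and behind the scraper at crop (305,265), with the jaws lined up across its thickness and the glue bottle well clear. I'll shift sideways, then descend.

Emit:
send_rows:
  translation:
    - [-0.15,-0.45,0]
    - [0,0,0.6]
    - [0,0,0.7]
    - [0,0,0.7]
    - [0,0,0.5]
  rotation:
    - [0,0,0]
    - [0,0,0]
    - [0,0,0]
    - [0,0,0]
    - [0,0,0]
  grip: [60,60,60,60,60]

```text
time: 4.0
eef_pos: [0.514, -0.1306, 0.0497]
tcp_rot: [0.12, 0.993, 0.0, -0.001]
contact_force: [0.4, 0.7, 0.7]
opening: 0.706
```

```bash
python3 -c "
from h import *
need([.5154,-.1338,.020],-13.8)"
```

```text
t 4.0 pos [ 0.514 -0.131  0.05 ] open 0.7060537144886027 F [0.369 0.721 0.652] q [-0.44   0.201  2.049  0.     0.894 -1.772]
shift units now-frame [-0.074 -0.094  0.99 ] target-frame [-0.072 -0.093  0.99 ] rot units [ 0.006 -0.021  0.014]
```

Emit:
send_rows:
  translation:
    - [0,0,0.5]
    - [-0.05,-0.05,0.25]
    - [0,0,0]
    - [0,0,0]
    - [0,0,0]
  rotation:
    - [0,0,0]
    - [0,0,0]
    - [0,0,0]
    - [0,0,0]
    - [0,0,0]
  grip: [60,60,60,10,10]

```text
time: 4.62
eef_pos: [0.5166, -0.1338, 0.0296]
tcp_rot: [0.12, 0.993, -0.0, 0.001]
contact_force: [-0.4, -1.2, 0.9]
opening: 0.288
```

Emit:
send_rows:
  translation:
    - [0,0,0]
    - [0,0,0]
    - [0,0,0]
  rotation:
    - [0,0,0]
    - [0,0,0]
    - [0,0,0]
  grip: [10,10,10]

```text
time: 5.0
eef_pos: [0.5167, -0.1338, 0.0296]
tcp_rot: [0.12, 0.993, -0.0, 0.001]
contact_force: [1.2, -0.2, 4.3]
opening: 0.245
```

```bash
python3 -c "
from h import *
need([.5154,-.1338,.15],-13.8)"
```

```text
t 5.0 pos [ 0.517 -0.134  0.03 ] open 0.24539032865468788 F [ 1.171 -0.155  4.343] q [-0.443  0.241  2.047 -0.     0.852 -1.774]
shift units now-frame [ 0.036 -0.013 -4.015] target-frame [ 0.042 -0.011 -4.015] rot units [-0.005  0.018  0.007]
```

Emit:
send_rows:
  translation:
    - [0,0,-0.5]
    - [0,0,-0.9]
    - [0,0,-0.9]
    - [0,0,-0.9]
    - [0,0,-0.6]
  rotation:
    - [0,0,0]
    - [0,0,-0.65]
    - [0,0,-0.65]
    - [0,0,-0.65]
    - [0,0,-0.65]
  grip: [10,10,10,10,10]

```text
time: 5.62
eef_pos: [0.5161, -0.1333, 0.1446]
tcp_rot: [0.006, 1.0, -0.0, 0.001]
contact_force: [-0.2, -0.6, -1.3]
opening: 0.246
```

Emit:
send_rows:
  translation:
    - [0.1,0.5,0]
    - [0.1,0.9,0]
    - [0.1,0.9,0]
    - [0.1,0.9,0]
    - [0.1,0.9,0]
  rotation:
    - [0,0,0]
    - [0,0,0]
    - [0,0,0]
    - [0,0,0]
    - [0,0,0]
  grip: [10,10,10,10,10]

```text
time: 6.25
eef_pos: [0.501, -0.0082, 0.1413]
tcp_rot: [0.007, 1.0, 0.001, -0.002]
contact_force: [0.3, -0.3, -0.6]
opening: 0.247
```

Emit:
send_rows:
  translation:
    - [0,0.9,0]
    - [0,0.9,0]
    - [0,0.9,0]
    - [0,0.9,0]
    - [0,0.9,0]
  rotation:
    - [0,0,0]
    - [0,0,0]
    - [0,0,0]
    - [0,0,0]
    - [0,0,0]
  grip: [10,10,10,10,10]

```text
time: 6.88
eef_pos: [0.5026, 0.1264, 0.1413]
tcp_rot: [0.007, 1.0, 0.0, -0.002]
contact_force: [0.1, 0.1, -1.3]
opening: 0.246
```

Emit:
send_rows:
  translation:
    - [0,0.9,0]
    - [0,0.9,0]
    - [0,0.9,0]
    - [0,0,0]
  rotation:
    - [0,0,0]
    - [0,0,0]
    - [0,0,0]
    - [0,0,0]
  grip: [10,10,10,10]

```text
time: 7.38
eef_pos: [0.5038, 0.2074, 0.1414]
tcp_rot: [0.006, 1.0, -0.0, -0.001]
contact_force: [0.2, 0.3, -1.4]
opening: 0.247
```

```bash
python3 -c "
from h import *
need([.503,.228,.081],-0.8)
C=eyes.read_camera('scene')
cv2.imwrite('pics/s2.png',cv2.resize(C['image'][20:320,280:580],None,fx=2,fy=2))
"
```

```text
t 7.375 pos [0.504 0.207 0.141] open 0.24657797308725088 F [ 0.196  0.257 -1.442] q [ 0.204  0.096  1.971  0.     1.078 -1.356]
shift units now-frame [0.027 0.687 2.014] target-frame [0.035 0.686 2.014] rot units [-0.004 -0.034  0.032]
```

View pics/s2.png

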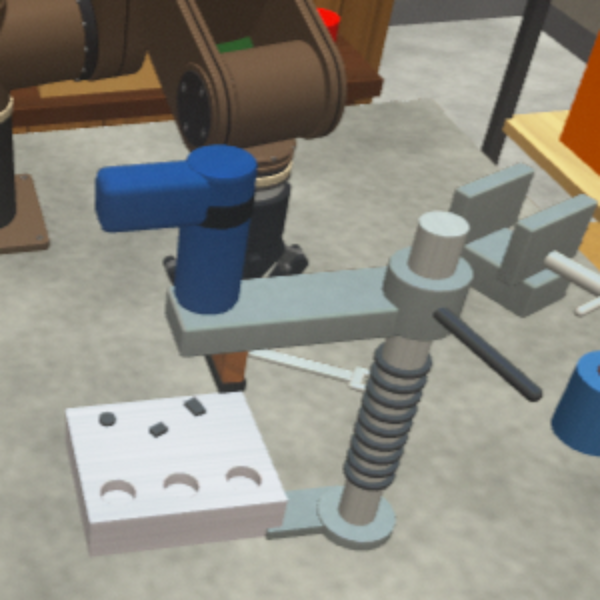

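The scraper hangs upright in the jaws behind the drill, at crop (230,370). The three chips are undisturbed at crop (108,418), (158,430) and (195,407), and the wrist clears the drill.

Emit:
send_rows:
  translation:
    - [0,0.5,0]
    - [0,0.2,0]
    - [0,0,0.7]
    - [0,0,0.7]
    - [0,0,0.5]
  rotation:
    - [0,0,0]
    - [0,0,0]
    - [0,0,0]
    - [0,0,0]
    - [0,0,0]
  grip: [10,10,10,10,10]

```text
time: 8.05
eef_pos: [0.5056, 0.2266, 0.0848]
tcp_rot: [0.007, 1.0, -0.0, -0.0]
contact_force: [0.0, 0.1, -0.1]
opening: 0.247
```

Emit:
send_rows:
  translation:
    - [0,0,0]
  rotation:
    - [0,0,0]
  grip: [10]

```text
time: 8.18
eef_pos: [0.5049, 0.2264, 0.0844]
tcp_rot: [0.007, 1.0, -0.0, -0.002]
contact_force: [-0.6, -0.1, -0.3]
opening: 0.252
```

```bash
python3 -c "
from h import *
need([.503,.228,.081],-0.8)"
```

```text
t 8.175 pos [0.505 0.226 0.084] open 0.2518693835090346 F [-0.599 -0.08  -0.346] q [ 0.238  0.193  1.981  0.     0.971 -1.319]
shift units now-frame [0.064 0.053 0.113] target-frame [0.064 0.053 0.113] rot units [-0.009 -0.035  0.001]
```

Emit:
send_rows:
  translation:
    - [0.05,0,0.1]
    - [0,-0.2,0]
    - [0,-0.35,0]
    - [0,-0.35,0]
    - [0,-0.35,0]
  rotation:
    - [0,0,0]
    - [0,0,0]
    - [0,0,0]
    - [0,0,0]
    - [0,0,0]
  grip: [10,10,10,10,10]

```text
time: 8.8
eef_pos: [0.504, 0.1883, 0.0831]
tcp_rot: [0.007, 1.0, 0.0, 0.0]
contact_force: [0.3, 0.1, -0.4]
opening: 0.248
```

Emit:
send_rows:
  translation:
    - [0,-0.35,0]
    - [0,-0.35,0]
    - [0,-0.35,0]
    - [0,-0.35,0]
    - [0,-0.35,0]
  rotation:
    - [0,0,0]
    - [0,0,0]
    - [0,0,0]
    - [0,0,0]
    - [0,0,0]
  grip: [10,10,10,10,10]

```text
time: 9.43
eef_pos: [0.5032, 0.1361, 0.0828]
tcp_rot: [0.007, 1.0, -0.0, 0.0]
contact_force: [0.4, -0.1, -0.6]
opening: 0.248
```

Emit:
send_rows:
  translation:
    - [0,-0.35,0]
    - [0,-0.35,0]
    - [0,-0.35,0]
    - [0,-0.35,0]
    - [0,-0.35,0]
  rotation:
    - [0,0,0]
    - [0,0,0]
    - [0,0,0]
    - [0,0,0]
    - [0,0,0]
  grip: [10,10,10,10,10]

```text
time: 10.05
eef_pos: [0.5024, 0.0836, 0.0828]
tcp_rot: [0.007, 1.0, -0.0, -0.0]
contact_force: [-0.1, -0.0, -0.5]
opening: 0.25
```

Emit:
send_rows:
  translation:
    - [0,-0.35,0]
    - [0,-0.35,0]
    - [0,-0.35,0]
    - [0,-0.35,0]
    - [0,-0.35,0]
  rotation:
    - [0,0,0]
    - [0,0,0]
    - [0,0,0]
    - [0,0,0]
    - [0,0,0]
  grip: [10,10,10,10,10]

```text
time: 10.68
eef_pos: [0.5018, 0.0311, 0.0828]
tcp_rot: [0.007, 1.0, -0.0, 0.0]
contact_force: [-0.4, -0.3, -0.9]
opening: 0.247
```

Emit:
send_rows:
  translation:
    - [0,-0.35,0]
    - [0,-0.35,0]
    - [0,-0.35,0]
    - [0,-0.35,0]
  rotation:
    - [0,0,0]
    - [0,0,0]
    - [0,0,0]
    - [0,0,0]
  grip: [10,10,10,10]

```text
time: 11.18
eef_pos: [0.5012, -0.0109, 0.0828]
tcp_rot: [0.007, 1.0, 0.0, -0.0]
contact_force: [0.7, 0.1, -0.7]
opening: 0.245
```

```bash
python3 -c "
from h import *
need([.5166,-.134,.15],-13.8)
C=eyes.read_camera('scene')
cv2.imwrite('pics/s3.png',cv2.resize(C['image'][150:350,180:440],None,fx=2.5,fy=2.5))
"
```

```text
t 11.175 pos [ 0.501 -0.011  0.083] open 0.24467608865029813 F [ 0.657  0.085 -0.735] q [-0.224  0.084  2.107  0.     0.95  -1.782]
shift units now-frame [-0.569 -4.096 -2.24 ] target-frame [-1.478 -3.862 -2.24 ] rot units [ 0.    -0.     2.606]
```

View pics/s3.png

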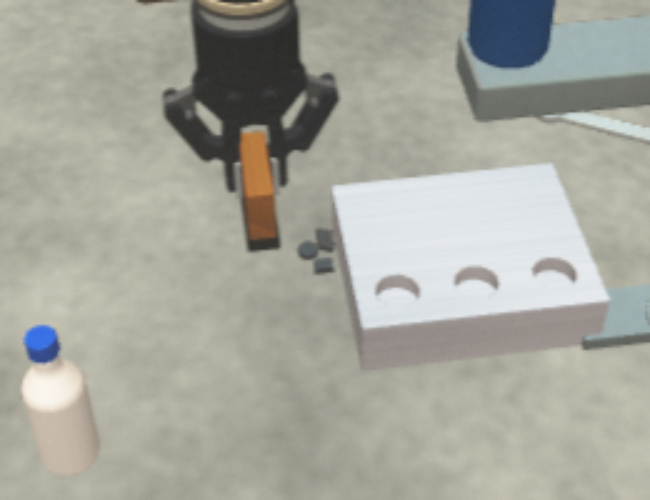

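All three chips lie on the bench beside the block, at crop (308,250), (325,238) and (322,265). The deck is clear and the scraper is still upright in the jaws. Now I'll set it down.

Emit:
send_rows:
  translation:
    - [0,-0.7,0]
    - [0,-0.8,0]
    - [0,-0.8,0]
    - [0,-0.5,0.3]
    - [0,0,0.6]
  rotation:
    - [0,0,0]
    - [0,0,0]
    - [0,0,0]
    - [0,0,0]
    - [0,0,0]
  grip: [10,10,10,10,10]

```text
time: 11.85
eef_pos: [0.5007, -0.0951, 0.0556]
tcp_rot: [0.008, 1.0, -0.0, 0.001]
contact_force: [0.4, -0.0, -0.6]
opening: 0.247
```

Emit:
send_rows:
  translation:
    - [0,0,0.5]
    - [0,0,0.25]
    - [0,0,0]
  rotation:
    - [0,0,0]
    - [0,0,0]
    - [0,0,0]
  grip: [10,10,10]

```text
time: 12.22
eef_pos: [0.4994, -0.0934, 0.0322]
tcp_rot: [0.006, 1.0, 0.0, -0.001]
contact_force: [-0.8, -0.3, -0.8]
opening: 0.25
```

```bash
python3 -c "
from h import *
need([.502,-.095,.0297],-.8)"
```

```text
t 12.225 pos [ 0.499 -0.093  0.032] open 0.25004308747319764 F [-0.824 -0.322 -0.815] q [-0.385  0.188  2.106  0.     0.851 -1.943]
shift units now-frame [-0.089 -0.054  0.082] target-frame [-0.089 -0.053  0.082] rot units [ 0.01  -0.025  0.016]
```

Emit:
send_rows:
  translation:
    - [0,0,0.07]
    - [0,0,0]
    - [0,0,0]
    - [0,0,0]
    - [0,0,-0.5]
  rotation:
    - [0,0,0]
    - [0,0,0]
    - [0,0,0]
    - [0,0,0]
    - [0,0,0]
  grip: [10,30,50,50,50]
  squeeze: 30

```text
time: 12.85
eef_pos: [0.4991, -0.0939, 0.0458]
tcp_rot: [0.007, 1.0, 0.001, -0.001]
contact_force: [-0.5, 0.1, -0.3]
opening: 0.588
```

Emit:
send_rows:
  translation:
    - [0,0,-0.9]
    - [0,0,-0.9]
    - [0,0,-0.7]
    - [0,0,0]
    - [0,0,0]
  rotation:
    - [0,0,0]
    - [0,0,0]
    - [0,0,0.7]
    - [0,0,0.7]
    - [0,0,0.8]
  grip: [50,50,50,50,50]

```text
time: 13.48
eef_pos: [0.5007, -0.0944, 0.1231]
tcp_rot: [0.104, 0.995, -0.0, 0.001]
contact_force: [0.5, 0.1, -0.1]
opening: 0.588
```

Emit:
send_rows:
  translation:
    - [-0.25,-0.85,0]
    - [-0.25,-0.85,0]
    - [-0.25,-0.85,0]
    - [-0.25,-0.85,0]
    - [-0.25,-0.85,0]
  rotation:
    - [0,0,0]
    - [0,0,0]
    - [0,0,0]
    - [0,0,0]
    - [0,0,0]
  grip: [50,50,50,50,50]

```text
time: 14.1
eef_pos: [0.5111, -0.2278, 0.1226]
tcp_rot: [0.103, 0.995, -0.0, 0.001]
contact_force: [-0.1, 0.5, -0.0]
opening: 0.588
```

Emit:
send_rows:
  translation:
    - [-0.25,-0.85,0]
    - [-0.25,-0.85,0]
    - [-0.25,-0.6,0]
    - [0,0,0]
  rotation:
    - [0,0,0]
    - [0,0,0]
    - [0,0,0]
    - [0,0,0]
  grip: [50,50,50,50]

```text
time: 14.6
eef_pos: [0.5189, -0.3002, 0.1213]
tcp_rot: [0.103, 0.995, -0.0, 0.0]
contact_force: [-0.1, 0.5, 0.1]
opening: 0.585
```

```bash
python3 -c "
from h import *
need([.514,-.301,.023],-11.7)"
```

```text
t 14.6 pos [ 0.519 -0.3    0.121] open 0.5847280280200767 F [-0.077  0.484  0.089] q [-0.694  0.235  1.852  0.     1.054 -2.057]
shift units now-frame [ 0.157 -0.058  3.277] target-frame [ 0.156 -0.058  3.277] rot units [ 0.     0.003 -0.034]
```

Emit:
send_rows:
  translation:
    - [0.15,-0.05,0.6]
    - [0,0,0.8]
    - [0,0,0.8]
    - [0,0,0.7]
    - [0,0,0.2]
  rotation:
    - [0,0,0]
    - [0,0,0]
    - [0,0,0]
    - [0,0,0]
    - [0,0,0]
  grip: [50,50,50,50,50]

```text
time: 15.22
eef_pos: [0.5126, -0.2977, 0.0256]
tcp_rot: [0.102, 0.995, 0.001, -0.002]
contact_force: [-0.4, 0.0, 0.7]
opening: 0.586
```

Emit:
send_rows:
  translation:
    - [0,0,0]
  rotation:
    - [0,0,0]
  grip: [50]

```text
time: 15.35
eef_pos: [0.5139, -0.299, 0.0278]
tcp_rot: [0.102, 0.995, 0.0, -0.0]
contact_force: [-0.1, -0.4, 0.1]
opening: 0.582
```

```bash
python3 -c "
from h import *
need([.514,-.301,.023],-11.7)
C=eyes.read_camera('scene')
cv2.imwrite('pics/s4.png',cv2.resize(C['image'][180:330,80:280],None,fx=3.5,fy=3.5))
"
```

```text
t 15.35 pos [ 0.514 -0.299  0.028] open 0.5824870254046529 F [-0.078 -0.429  0.053] q [-0.697  0.359  1.896  0.     0.887 -2.063]
shift units now-frame [-0.017 -0.065  0.159] target-frame [-0.017 -0.065  0.159] rot units [ 0.005 -0.009 -0.011]
```

View pics/s4.png

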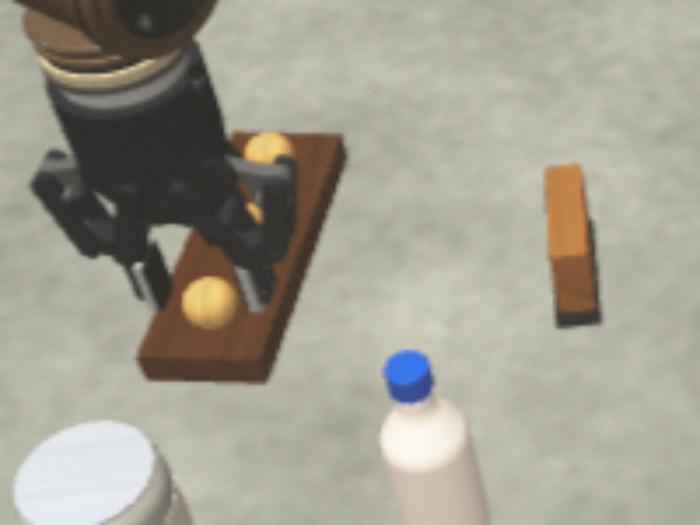

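The scraper stands on the bench at crop (575,245), with the glue and can untouched. The ball at crop (209,302) is centred between the fingertips at (155,300) and (257,305), so I'm closing on it.

Emit:
send_rows:
  translation:
    - [0,-0.05,0.17]
    - [0,0,0]
    - [0,0,0]
    - [0,0,0]
    - [0,0,0]
  rotation:
    - [0,0,0]
    - [0,0,0]
    - [0,0,0]
    - [0,0,0]
    - [0,0,0]
  grip: [50,25,20,20,20]
  squeeze: 25

```text
time: 16.02
eef_pos: [0.514, -0.3003, 0.0235]
tcp_rot: [0.103, 0.995, 0.0, 0.0]
contact_force: [0.4, 6.0, 4.0]
opening: 0.33
```

Emit:
send_rows:
  translation:
    - [0,0,-0.4]
    - [0,0,-0.9]
    - [0,0,-0.9]
    - [0,0,-0.9]
    - [0,0,-0.9]
  rotation:
    - [0,0,0]
    - [0,0,0]
    - [0,0,0]
    - [0,0,0]
    - [0,0,0]
  grip: [20,20,20,20,20]

```text
time: 16.65
eef_pos: [0.5135, -0.302, 0.1447]
tcp_rot: [0.103, 0.995, -0.001, 0.0]
contact_force: [0.4, 0.5, -0.8]
opening: 0.332
```

```bash
python3 -c "
from h import *
need([.45,.0,.19],-.8,35)
s=ctrl.get_state()
P=s['eef_pos']+R.from_quat(s['tcp_rot']).apply([[0,0,-.008]])
for n in('top','scene'):
    C=eyes.read_camera(n);hsv=cv2.cvtColor(C['image'],cv2.COLOR_BGR2HSV)
    p=proj(C,P)[0].astype(int);b=(p[0]-25,p[1]-25,p[0]+25,p[1]+25)
    for c in blobs(cv2.inRange(hsv,(8,80,130),(30,255,255)),b): print(n,cv2.minEnclosingCircle(c),'expected',p)
"
```

```text
t 16.65 pos [ 0.514 -0.302  0.145] open 0.3315891085538156 F [ 0.358  0.456 -0.793] q [-0.701  0.198  1.849 -0.002  1.093 -2.065]
shift units now-frame [ 4.125  9.418 -1.537] target-frame [ 0.984 10.035 -2.531] rot units [-0.699 -6.969 -2.117]
scene ((118.89759063720703, 220.03012084960938), 8.537012100219727) expected [120 219]
```

The ball is held at 28 mm opening, in the place expected. While the deck is unobstructed, I'll measure the pocket rims.

Run:
```python
from h import *
from scipy.optimize import least_squares
np.set_printoptions(precision=4,suppress=True)
for n in('top','scene'):
    C=eyes.read_camera(n); g=cv2.cvtColor(C['image'],cv2.COLOR_BGR2GRAY)
    for k,y in enumerate((.086,.148,.210)):
        c0=np.array([.5965,y,.05])
        # scan rim radially in world; find strongest brightness edge near r=17mm
        a=np.radians(np.arange(0,360,6)); rs=np.arange(.012,.0225,.0005); pts=[]
        big=g.astype(np.float32)
        for t in a:
            P=c0+np.c_[rs*np.cos(t),rs*np.sin(t),0*rs]; uv=proj(C,P).astype(np.float32)
            v=cv2.remap(big,uv[:,:1],uv[:,1:],cv2.INTER_LINEAR)[:,0]
            d=v[4:]-v[:-4]; i=d.argmax()
            if d[i]>20: pts.append(P[i+2,:2])
        pts=np.array(pts)
        if len(pts)<6: print(n,k,'few',len(pts)); continue
        f=least_squares(lambda c:np.hypot(*(pts-c).T)-.017,c0[:2],loss='soft_l1',f_scale=.001)
        print(n,k,len(pts),f.x,np.abs(f.fun).mean())
```

```text
top 0 6 [0.5976 0.0857] 0.00018145431576256066
top 1 14 [0.598  0.1481] 0.00031564743296932457
top 2 18 [0.599  0.2095] 0.00037847966165490126
scene 0 39 [0.5984 0.0858] 0.0003651771410844035
scene 1 41 [0.5999 0.1476] 0.000355553401063009
scene 2 42 [0.6004 0.2094] 0.00037013532247119456
```

Emit:
send_rows:
  translation:
    - [0,0.5,-0.5]
    - [0.2,0.9,-0.5]
    - [0.2,0.9,-0.4]
    - [0.2,0.9,0]
    - [0.2,0.9,0]
  rotation:
    - [0,0,-0.4]
    - [0,0,-0.4]
    - [0,0,-0.4]
    - [0,0,-0.4]
    - [0,0,-0.5]
  grip: [20,20,20,20,20]

```text
time: 17.48
eef_pos: [0.5053, -0.1743, 0.1849]
tcp_rot: [0.01, 1.0, 0.0, -0.0]
contact_force: [0.5, 0.3, 0.6]
opening: 0.325
```

Emit:
send_rows:
  translation:
    - [0.3,0.9,0]
    - [0.3,0.9,0]
    - [0.3,0.9,0]
    - [0.3,0.9,0]
    - [0.3,0.9,0]
  rotation:
    - [0,0,0]
    - [0,0,0]
    - [0,0,0]
    - [0,0,0]
    - [0,0,0]
  grip: [20,20,20,20,20]

```text
time: 18.1
eef_pos: [0.4628, -0.0385, 0.1847]
tcp_rot: [0.01, 1.0, 0.0, -0.001]
contact_force: [0.8, -0.1, -1.1]
opening: 0.331
```

```bash
python3 -c "
from h import *
need([.47,.0,.19],-.8,35)"
```

```text
t 18.1 pos [ 0.463 -0.039  0.185] open 0.331426463239941 F [ 0.84  -0.083 -1.082] q [-0.302 -0.146  2.122  0.     1.167 -1.852]
shift units now-frame [-0.215  1.289 -0.177] target-frame [-0.285  1.287 -0.017] rot units [-0.019 -7.014 -0.074]
```

Emit:
send_rows:
  translation:
    - [0,0.6,0]
    - [0,0.6,0]
    - [0,0.6,0]
    - [0,0.6,0]
    - [0,0.6,0]
  rotation:
    - [0,-1,0]
    - [0,-1,0]
    - [0,-1,0]
    - [0,-1,0]
    - [0,-1,0]
  grip: [20,20,20,20,20]

```text
time: 18.73
eef_pos: [0.465, 0.051, 0.1848]
tcp_rot: [0.01, 0.976, -0.002, 0.217]
contact_force: [0.6, -0.7, -0.7]
opening: 0.333
```

Emit:
send_rows:
  translation:
    - [0,0.6,0]
    - [0,0.5,0]
    - [0,0,0]
  rotation:
    - [0,-1,0]
    - [0,-1,0]
    - [0,0,0]
  grip: [20,20,20]

```text
time: 19.1
eef_pos: [0.4644, 0.0842, 0.1833]
tcp_rot: [0.009, 0.954, -0.003, 0.299]
contact_force: [-0.4, -0.9, 0.3]
opening: 0.33
```

```bash
python3 -c "
from h import *
need([.602,.0858,.0765],-.8,35)"
```

```text
t 19.1 pos [0.464 0.084 0.183] open 0.3299078938163611 F [-0.435 -0.856  0.315] q [-0.044 -0.464  2.447  0.027  0.551 -1.615]
shift units now-frame [-1.737  0.14   5.539] target-frame [-1.716  0.118  5.546] rot units [-0.033 -0.044 -0.042]
```

Emit:
send_rows:
  translation:
    - [-0.2,0.02,0.6]
    - [-0.25,0.02,0.8]
    - [-0.25,0.02,0.8]
    - [-0.25,0.02,0.8]
    - [-0.25,0.02,0.8]
  rotation:
    - [0,0,0]
    - [0,0,0]
    - [0,0,0]
    - [0,0,0]
    - [0,0,0]
  grip: [20,20,20,20,20]

```text
time: 19.73
eef_pos: [0.5626, 0.0832, 0.112]
tcp_rot: [0.011, 0.954, -0.004, 0.3]
contact_force: [-0.2, 0.4, -0.4]
opening: 0.328
```

Emit:
send_rows:
  translation:
    - [-0.25,0,0.8]
    - [-0.25,0,0.8]
    - [0,0,0]
  rotation:
    - [0,0,0]
    - [0,0,0]
    - [0,0,0]
  grip: [20,20,20]

```text
time: 20.1
eef_pos: [0.6018, 0.0822, 0.0812]
tcp_rot: [0.011, 0.954, -0.004, 0.299]
contact_force: [0.1, -0.1, 0.0]
opening: 0.331
```

Run:
```python
from h import *
need([.602,.0858,.0565],-.8,35)
s=ctrl.get_state()
P=s['eef_pos']+R.from_quat(s['tcp_rot']).apply([[0,0,-.0068]]); print('model ball',P)
C=eyes.read_camera('scene');hsv=cv2.cvtColor(C['image'],cv2.COLOR_BGR2HSV)
p=proj(C,P)[0].astype(int);b=(p[0]-25,p[1]-25,p[0]+25,p[1]+25)
for c in blobs(cv2.inRange(hsv,(8,80,130),(30,255,255)),b):
    e=cv2.minEnclosingCircle(c); print(e,'expected',proj(C,P),ray(C,e[0],P[0,2]))
cv2.imwrite('pics/s5.png',cv2.resize(C['image'][150:310,280:480],None,fx=3.5,fy=3.5))
```

```text
t 20.1 pos [0.602 0.082 0.081] open 0.3313925973258743 F [ 0.12  -0.07   0.023] q [-0.034  0.095  2.201  0.026  0.239 -1.606]
shift units now-frame [0.468 0.121 0.679] target-frame [0.47  0.121 0.678] rot units [-0.059 -0.052 -0.078]
model ball [[0.598 0.082 0.087]]
((337.8333435058594, 252.8333282470703), 7.835195064544678) expected [[337.277 252.531]] [[0.599 0.083 0.087]]
```

View pics/s5.png

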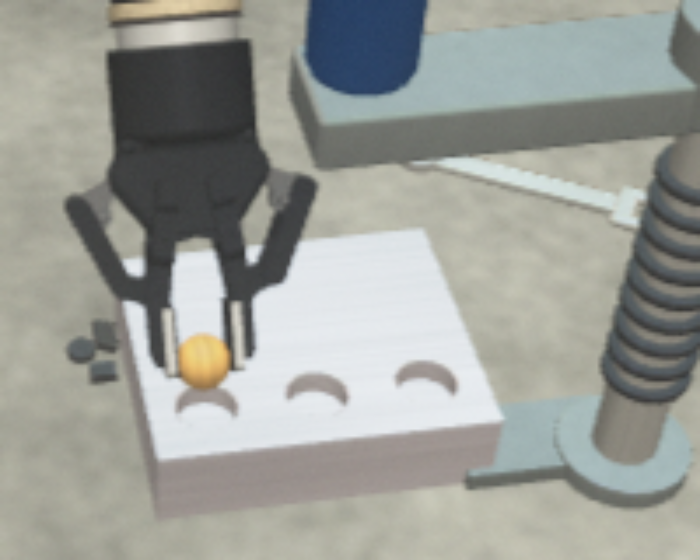

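The ball is held over pocket 0 at crop (205,362), with the pocket at (206,408), the chuck clear and the wrench untouched. Joint 5 sits at its lower limit (0.239), so I'm reducing the lean to about 29° before lowering.

Emit:
send_rows:
  translation:
    - [0,0,0]
    - [0,0.08,0]
    - [0,0,0]
  rotation:
    - [0,0.6,0]
    - [0,0.6,0]
    - [0,0,0]
  grip: [20,20,20]

```text
time: 20.52
eef_pos: [0.6022, 0.0851, 0.0842]
tcp_rot: [0.011, 0.968, -0.003, 0.251]
contact_force: [0.4, -0.7, -0.3]
opening: 0.329
```

Run:
```python
from h import *
need([.6003,.0848,.056],-.8,29)
```

```text
t 20.525 pos [0.602 0.085 0.084] open 0.328944728810426 F [ 0.382 -0.708 -0.337] q [-0.027  0.11   2.147  0.007  0.377 -1.582]
shift units now-frame [ 0.511 -0.012  0.792] target-frame [ 0.51  -0.012  0.793] rot units [-0.045  0.017 -0.078]
```

Emit:
send_rows:
  translation:
    - [0.2,0,0.3]
    - [0.2,0,0.3]
    - [0.1,0,0.18]
    - [0,0,0]
    - [0,0,0]
  rotation:
    - [0,0,0]
    - [0,0,0]
    - [0,0,0]
    - [0,0,0]
    - [0,0,0]
  grip: [20,20,20,20,20]

```text
time: 21.15
eef_pos: [0.5992, 0.0852, 0.0542]
tcp_rot: [0.011, 0.968, -0.003, 0.249]
contact_force: [0.2, -0.8, 0.4]
opening: 0.326
```

Run:
```python
from h import *
need([.6003,.0848,.056],-.8,29)
```

```text
t 21.15 pos [0.599 0.085 0.054] open 0.3261773705686015 F [ 0.193 -0.778  0.36 ] q [-0.027  0.161  2.159  0.008  0.317 -1.583]
shift units now-frame [-0.062 -0.013 -0.035] target-frame [-0.062 -0.014 -0.035] rot units [-0.045 -0.022 -0.083]
```

Position is right, with no contact force. Releasing, then backing out along the tool axis.

Emit:
send_rows:
  translation:
    - [0,0,0]
    - [0,0,0]
    - [0,0,0]
    - [0,0,0]
    - [0,0,-0.5]
  rotation:
    - [0,0,0]
    - [0,0,0]
    - [0,0,0]
    - [0,0,0]
    - [0,0,0]
  grip: [34,44,50,50,50]

```text
time: 21.78
eef_pos: [0.5915, 0.0853, 0.0669]
tcp_rot: [0.011, 0.969, -0.003, 0.249]
contact_force: [-0.4, 0.4, -0.3]
opening: 0.582
```

Emit:
send_rows:
  translation:
    - [0,0,-0.9]
    - [0,0,-0.9]
    - [0,0,-0.9]
    - [0,0,-0.9]
    - [0,0,-0.5]
  rotation:
    - [0,0,0]
    - [0,0,0]
    - [0,0,0]
    - [0,0,0]
    - [0,0,0]
  grip: [50,50,50,50,50]

```text
time: 22.4
eef_pos: [0.5327, 0.0868, 0.1772]
tcp_rot: [0.011, 0.968, -0.003, 0.251]
contact_force: [0.0, -0.8, -0.5]
opening: 0.586
```

```bash
cat >> h.py <<'E'
def pockets():
    C=eyes.read_camera('scene');hsv=cv2.cvtColor(C['image'],cv2.COLOR_BGR2HSV)
    m=cv2.inRange(hsv,(8,80,130),(30,255,255))
    for k,p in enumerate([(.598,.0858),(.599,.1478),(.5997,.2095)]):
        u=proj(C,[*p,.049])[0].astype(int)
        for c in blobs(m,(u[0]-22,u[1]-22,u[0]+22,u[1]+22)):
            e=cv2.minEnclosingCircle(c); print('pocket',k,e,'expect',u,'at',ray(C,e[0],.049)-[*p,.049])
E
python3 - <<'E'
from h import *
pockets()
need([.452,-.289,.15],-11.7)
E
```

```text
pocket 0 ((338.4333190917969, 265.5), 7.583282947540283) expect [338 266] at [[-1.55879693e-03  1.98305382e-04  4.16333634e-17]]
t 22.45 pos [0.533 0.087 0.179] open 0.5889122639972654 F [ 1.428  1.092 -0.208] q [-0.028 -0.21   2.25   0.005  0.592 -1.58 ]
shift units now-frame [  2.588 -12.586  -0.349] target-frame [  0.106 -12.818   0.958] rot units [0.533 5.82  2.045]
```

Ball 1 is seated: its image centre lies within 1.6 mm of pocket 0. Going for the second ball.

Emit:
send_rows:
  translation:
    - [0,-0.5,0]
    - [0,-0.9,0]
    - [0,-0.9,0]
    - [0,-0.9,0]
    - [0,-0.9,0]
  rotation:
    - [0,0.95,0]
    - [0,0.95,0]
    - [0,0.95,0]
    - [0,0.95,0]
    - [0,0.95,0]
  grip: [50,50,50,50,50]

```text
time: 23.08
eef_pos: [0.53, -0.0372, 0.1752]
tcp_rot: [0.011, 0.999, -0.0, 0.044]
contact_force: [0.1, 0.2, 1.1]
opening: 0.585
```

Emit:
send_rows:
  translation:
    - [0,-0.9,0]
    - [0.4,-0.9,0]
    - [0.4,-0.9,0]
    - [0.4,-0.9,0]
    - [0.4,-0.9,0]
  rotation:
    - [0,0.95,0]
    - [0,0.1,0]
    - [0,0,0]
    - [0,0,0]
    - [0,0,0]
  grip: [50,50,50,50,50]

```text
time: 23.7
eef_pos: [0.4786, -0.171, 0.1749]
tcp_rot: [0.011, 1.0, 0.0, -0.001]
contact_force: [0.5, 0.2, -0.3]
opening: 0.585
```

Emit:
send_rows:
  translation:
    - [0.4,-0.9,0]
    - [0.4,-0.9,0]
    - [0,-0.9,0]
    - [0,-0.9,0]
    - [0,0,0]
  rotation:
    - [0,0,0.4]
    - [0,0,0.4]
    - [0,0,0.4]
    - [0,0,0.4]
    - [0,0,0.4]
  grip: [50,50,50,50,50]

```text
time: 24.32
eef_pos: [0.4468, -0.2782, 0.1751]
tcp_rot: [0.1, 0.995, 0.0, -0.001]
contact_force: [-0.6, -0.9, 0.1]
opening: 0.583
```

Run:
```python
from h import *
need([.452,-.289,.0235],-11.7)
```

```text
t 24.325 pos [ 0.447 -0.278  0.175] open 0.5834078410367511 F [-0.557 -0.92   0.084] q [-0.749  0.013  1.991 -0.001  1.139 -2.119]
shift units now-frame [-0.251 -0.318  5.052] target-frame [-0.244 -0.317  5.052] rot units [-0.001 -0.018  0.04 ]
```

Emit:
send_rows:
  translation:
    - [-0.24,-0.31,0.3]
    - [0,0,0.9]
    - [0,0,0.9]
    - [0,0,0.9]
    - [0,0,0.9]
  rotation:
    - [0,0,0]
    - [0,0,0]
    - [0,0,0]
    - [0,0,0]
    - [0,0,0]
  grip: [50,50,50,50,50]

```text
time: 24.95
eef_pos: [0.4523, -0.2865, 0.0568]
tcp_rot: [0.097, 0.995, 0.0, -0.001]
contact_force: [0.4, -0.4, -0.1]
opening: 0.59
```

Emit:
send_rows:
  translation:
    - [0,0,0.7]
    - [0,0,0.3]
    - [0,0,0]
  rotation:
    - [0,0,0]
    - [0,0,0]
    - [0,0,0]
  grip: [50,50,50]

```text
time: 25.32
eef_pos: [0.4519, -0.2867, 0.0277]
tcp_rot: [0.098, 0.995, 0.0, -0.001]
contact_force: [-0.2, 0.0, 0.1]
opening: 0.583
```

Run:
```python
from h import *
need([.452,-.289,.0235],-11.7)
```

```text
t 25.325 pos [ 0.452 -0.287  0.028] open 0.5826052761041055 F [-0.152  0.04   0.149] q [-0.755  0.249  2.041 -0.001  0.854 -2.129]
shift units now-frame [-0.017 -0.075  0.141] target-frame [-0.018 -0.075  0.141] rot units [ 0.008 -0.03   0.095]
```

Emit:
send_rows:
  translation:
    - [0,-0.07,0.15]
    - [0,0,0]
    - [0,0,0]
    - [0,0,0]
    - [0,0,0]
  rotation:
    - [0,0,0]
    - [0,0,0]
    - [0,0,0]
    - [0,0,0]
    - [0,0,0]
  grip: [50,25,20,20,20]

```text
time: 25.95
eef_pos: [0.4522, -0.2876, 0.0248]
tcp_rot: [0.099, 0.995, 0.002, -0.0]
contact_force: [0.9, 6.8, 4.8]
opening: 0.331
```

Emit:
send_rows:
  translation:
    - [0,0,-0.4]
    - [0,0,-0.9]
    - [0,0,-0.9]
    - [0,0,-0.9]
    - [0,0.4,-0.9]
  rotation:
    - [0,0,0]
    - [0,0,0]
    - [0,0,0]
    - [0,0,0]
    - [0,0,-0.35]
  grip: [20,20,20,20,20]

```text
time: 26.58
eef_pos: [0.4543, -0.2787, 0.1463]
tcp_rot: [0.083, 0.997, -0.001, 0.0]
contact_force: [-0.4, 0.3, -0.1]
opening: 0.329
```

Emit:
send_rows:
  translation:
    - [0,0.9,-0.9]
    - [0,0.95,-0.4]
    - [0,0.95,0]
    - [0,0.95,0]
    - [0,0.95,0]
  rotation:
    - [0,0,-0.4]
    - [0,0,-0.4]
    - [0,0,-0.4]
    - [0,0,-0.4]
    - [0,0,-0.1]
  grip: [20,20,20,20,20]

```text
time: 27.2
eef_pos: [0.4679, -0.1371, 0.1843]
tcp_rot: [0.009, 1.0, -0.001, 0.0]
contact_force: [0.3, 0.0, -0.5]
opening: 0.326
```

Emit:
send_rows:
  translation:
    - [0,0.95,0]
    - [0,0.95,0]
    - [0,0.95,0]
    - [0,0.95,0]
    - [0,0.95,0]
  rotation:
    - [0,0,0]
    - [0,0,0]
    - [0,0,0]
    - [0,0,0]
    - [0,0,0]
  grip: [20,20,20,20,20]

```text
time: 27.82
eef_pos: [0.4705, 0.0055, 0.1842]
tcp_rot: [0.009, 1.0, -0.0, 0.0]
contact_force: [0.9, -0.3, -0.7]
opening: 0.33
```

Run:
```python
from h import *
need([.480,.146,.184],-.8,29)
```

```text
t 27.825 pos [0.47  0.005 0.184] open 0.3300890339661744 F [ 0.878 -0.344 -0.743] q [-0.204 -0.131  2.11  -0.001  1.162 -1.756]
shift units now-frame [-0.232  4.689  0.003] target-frame [-0.217  4.688  0.129] rot units [-0.023 -5.789 -0.044]
```

Emit:
send_rows:
  translation:
    - [0,0.8,0]
    - [0,0.8,0]
    - [0,0.8,0]
    - [0,0.8,0]
    - [0,0.8,0]
  rotation:
    - [0,-0.97,0]
    - [0,-0.97,0]
    - [0,-0.97,0]
    - [0,-0.97,0]
    - [0,-0.97,0]
  grip: [20,20,20,20,20]

```text
time: 28.45
eef_pos: [0.4727, 0.1254, 0.1846]
tcp_rot: [0.009, 0.977, -0.002, 0.212]
contact_force: [0.8, -0.4, 0.2]
opening: 0.326
```

Emit:
send_rows:
  translation:
    - [0,0.6,0]
    - [0,0,0]
  rotation:
    - [0,-0.95,0]
    - [0,0,0]
  grip: [20,20]

```text
time: 28.7
eef_pos: [0.4716, 0.1437, 0.1831]
tcp_rot: [0.007, 0.968, -0.002, 0.25]
contact_force: [-0.3, -0.3, 0.3]
opening: 0.328
```

Run:
```python
from h import *
need([.6013,.1468,.0825],-.8,29)
```

```text
t 28.7 pos [0.472 0.144 0.183] open 0.32822994679126655 F [-0.295 -0.261  0.328] q [ 0.125 -0.334  2.335 -0.114  0.643 -1.357]
shift units now-frame [-2.16   0.173  5.025] target-frame [-2.152  0.165  5.029] rot units [-0.014 -0.017 -0.011]
```

Run:
```python
from h import *
s=ctrl.get_state();t=base(-.8,31);p=s['eef_pos']
for w in([.50,.1468,.075],[.6015,.1468,.068],[.6015,.1468,.056]):
    print(t.inv().apply(np.array(w)-p)/.03); p=np.array(w)
```

```text
[1.04720301 0.11754097 3.57636666]
[-2.77962446  0.04723871  1.94238133]
[ 2.06015230e-01 -1.73472348e-19  3.42866920e-01]
```

Emit:
send_rows:
  translation:
    - [0.25,0.12,0.85]
    - [0.25,0,0.9]
    - [0.25,0,0.9]
    - [0.3,0,0.9]
    - [0,0,0]
  rotation:
    - [0,-0.4,0]
    - [0,0,0]
    - [0,0,0]
    - [0,0,0]
    - [0,0,0]
  grip: [20,20,20,20,20]

```text
time: 29.32
eef_pos: [0.4989, 0.1449, 0.0735]
tcp_rot: [0.009, 0.964, -0.003, 0.264]
contact_force: [-0.2, 0.1, -1.2]
opening: 0.33
```

Emit:
send_rows:
  translation:
    - [-0.5,0,0.35]
    - [-0.6,0,0.42]
    - [-0.6,0,0.42]
    - [-0.6,0,0.4]
    - [-0.2,0,0.14]
  rotation:
    - [0,0,0]
    - [0,0,0]
    - [0,0,0]
    - [0,0,0]
    - [0,0,0]
  grip: [20,20,20,20,20]

```text
time: 29.95
eef_pos: [0.5929, 0.144, 0.0718]
tcp_rot: [0.009, 0.963, -0.002, 0.268]
contact_force: [-0.3, 0.6, 0.2]
opening: 0.325
```

Run:
```python
from h import *
need([.6015,.1468,.056],-.8,31)
s=ctrl.get_state()
P=s['eef_pos']+R.from_quat(s['tcp_rot']).apply([[0,0,-.0068]]); print('model ball',P)
C=eyes.read_camera('scene');hsv=cv2.cvtColor(C['image'],cv2.COLOR_BGR2HSV)
p=proj(C,P)[0].astype(int);b=(p[0]-20,p[1]-20,p[0]+20,p[1]+20)
for c in blobs(cv2.inRange(hsv,(8,80,130),(30,255,255)),b):
    e=cv2.minEnclosingCircle(c); print(e,'expected',proj(C,P),ray(C,e[0],P[0,2]))
```

```text
t 29.95 pos [0.593 0.144 0.072] open 0.3253959224736335 F [-0.253  0.587  0.242] q [ 0.097  0.136  2.157 -0.193  0.314 -1.288]
shift units now-frame [0.029 0.099 0.598] target-frame [0.028 0.098 0.598] rot units [-0.026  0.025 -0.047]
model ball [[0.589 0.144 0.078]]
((368.8108215332031, 249.54054260253906), 7.676196575164795) expected [[368.075 248.86 ]] [[0.591 0.145 0.078]]
```

Emit:
send_rows:
  translation:
    - [0,0.1,0.2]
    - [0,0,0.2]
    - [0,0,0.1]
    - [0,0,0]
  rotation:
    - [0,0,0]
    - [0,0,0]
    - [0,0,0]
    - [0,0,0]
  grip: [20,20,20,20]

```text
time: 30.5
eef_pos: [0.5978, 0.1474, 0.0558]
tcp_rot: [0.008, 0.964, -0.002, 0.266]
contact_force: [-0.6, 0.4, 0.0]
opening: 0.33
```

Run:
```python
from h import *
need([.6015,.1468,.056],-.8,31)
```

```text
t 30.5 pos [0.598 0.147 0.056] open 0.33008576400507533 F [-0.639  0.423  0.048] q [ 0.102  0.179  2.144 -0.217  0.289 -1.259]
shift units now-frame [-0.111 -0.017  0.058] target-frame [-0.11  -0.018  0.058] rot units [-0.023 -0.028 -0.035]
```

Emit:
send_rows:
  translation:
    - [-0.1,0,0.06]
    - [0,0,0]
    - [0,0,0]
    - [0,0,0]
    - [0,0,0]
  rotation:
    - [0,0,0]
    - [0,0,0]
    - [0,0,0]
    - [0,0,0]
    - [0,0,0]
  grip: [20,20,34,44,50]

```text
time: 31.12
eef_pos: [0.6017, 0.1473, 0.0564]
tcp_rot: [0.009, 0.964, -0.002, 0.267]
contact_force: [-0.1, 0.3, -0.2]
opening: 0.586
```

Emit:
send_rows:
  translation:
    - [0,0,0]
    - [0.3,0,-0.6]
    - [0.4,0,-0.7]
    - [0.4,0,-0.8]
    - [0.3,0,-0.8]
  rotation:
    - [0,0,0]
    - [0,0,0]
    - [0,0,0]
    - [0,0,0]
    - [0,0,0]
  grip: [50,50,50,50,50]

```text
time: 31.75
eef_pos: [0.52, 0.1487, 0.1095]
tcp_rot: [0.009, 0.964, -0.002, 0.266]
contact_force: [-0.2, 0.1, 0.2]
opening: 0.586
```

Emit:
send_rows:
  translation:
    - [0.2,0,-0.9]
    - [0,0,-0.9]
    - [0,0,0]
  rotation:
    - [0,0,0]
    - [0,0,0]
    - [0,0,0]
  grip: [50,50,50]

```text
time: 32.12
eef_pos: [0.4889, 0.1497, 0.155]
tcp_rot: [0.008, 0.963, -0.002, 0.269]
contact_force: [-0.3, -0.8, 0.1]
opening: 0.587
```

Run:
```python
from h import *
pockets()
need([.391,-.276,.17],-11.7)
```

```text
pocket 0 ((338.4333190917969, 265.5), 7.583282947540283) expect [338 266] at [[-1.55879693e-03  1.98305382e-04  4.16333634e-17]]
pocket 1 ((370.4787292480469, 262.1595764160156), 7.568179607391357) expect [370 262] at [[-8.35971420e-04  1.01830809e-03  4.16333634e-17]]
t 32.175 pos [0.489 0.149 0.154] open 0.5845556149000026 F [ 0.204 -0.118  0.12 ] q [ 0.137 -0.249  2.34  -0.161  0.519 -1.298]
shift units now-frame [  2.286 -14.236  -2.024] target-frame [  0.309 -14.547  -0.549] rot units [0.584 6.194 2.085]
```

Emit:
send_rows:
  translation:
    - [0,-0.5,-0.3]
    - [0,-0.95,-0.3]
    - [0,-0.95,-0.2]
    - [0,-0.95,0]
    - [0,-0.95,0]
  rotation:
    - [0,0.9,0]
    - [0,0.9,0]
    - [0,0.9,0]
    - [0,0.9,0]
    - [0,0.9,0]
  grip: [50,50,50,50,50]

```text
time: 32.8
eef_pos: [0.4749, 0.0193, 0.1727]
tcp_rot: [0.009, 0.997, -0.0, 0.071]
contact_force: [0.4, -0.2, -0.3]
opening: 0.594
```

Emit:
send_rows:
  translation:
    - [0,-0.95,0]
    - [0,-0.95,0]
    - [0.2,-0.95,0]
    - [0.3,-0.95,0]
    - [0.3,-0.95,0]
  rotation:
    - [0,0.9,0]
    - [0,0.8,0]
    - [0,0,0]
    - [0,0,0]
    - [0,0,0]
  grip: [50,50,50,50,50]

```text
time: 33.42
eef_pos: [0.448, -0.1226, 0.1722]
tcp_rot: [0.009, 1.0, 0.001, -0.002]
contact_force: [0.3, 0.5, 0.2]
opening: 0.582
```

Emit:
send_rows:
  translation:
    - [0.3,-0.95,0]
    - [0.3,-0.95,0]
    - [0.3,-0.95,0]
    - [0.3,-0.95,0]
    - [0.2,-0.7,0]
  rotation:
    - [0,0,0.4]
    - [0,0,0.4]
    - [0,0,0.4]
    - [0,0,0.4]
    - [0,0,0.45]
  grip: [50,50,50,50,50]

```text
time: 34.05
eef_pos: [0.3946, -0.2537, 0.1724]
tcp_rot: [0.1, 0.995, 0.001, -0.002]
contact_force: [-0.1, 0.1, -0.3]
opening: 0.585
```

Run:
```python
from h import *
need([.391,-.276,.0235],-11.7)
```

```text
t 34.05 pos [ 0.395 -0.254  0.172] open 0.5849024998285055 F [-0.086  0.058 -0.268] q [-0.788 -0.118  2.121 -0.001  1.142 -2.158]
shift units now-frame [-0.047 -0.757  4.963] target-frame [-0.033 -0.752  4.964] rot units [ 0.01  -0.04   0.055]
```

Emit:
send_rows:
  translation:
    - [0,-0.45,0.3]
    - [0,0,0.8]
    - [0,0,0.9]
    - [0,0,0.9]
    - [0,0,0]
  rotation:
    - [0,0,0]
    - [0,0,0]
    - [0,0,0]
    - [0,0,0]
    - [0,0,0]
  grip: [50,50,50,50,50]

```text
time: 34.67
eef_pos: [0.3909, -0.2638, 0.0835]
tcp_rot: [0.098, 0.995, 0.002, -0.004]
contact_force: [0.0, 0.7, 0.4]
opening: 0.586
```

Run:
```python
from h import *
need([.391,-.276,.0235],-11.7)
```

```text
t 34.675 pos [ 0.391 -0.264  0.084] open 0.5861021039040268 F [0.027 0.713 0.361] q [-0.809  0.022  2.171 -0.001  0.957 -2.183]
shift units now-frame [-0.098 -0.408  1.999] target-frame [-0.086 -0.399  2.001] rot units [ 0.048 -0.088  0.093]
```

Emit:
send_rows:
  translation:
    - [-0.08,-0.4,0]
    - [0,0,0.6]
    - [0,0,0.8]
    - [0,0,0.5]
    - [0,0,0]
  rotation:
    - [0,0,0]
    - [0,0,0]
    - [0,0,0]
    - [0,0,0]
    - [0,0,0]
  grip: [50,50,50,50,50]

```text
time: 35.3
eef_pos: [0.3923, -0.278, 0.0297]
tcp_rot: [0.098, 0.995, 0.0, -0.001]
contact_force: [0.6, -0.4, 0.0]
opening: 0.582
```

Run:
```python
from h import *
need([.391,-.276,.0235],-11.7)
```

```text
t 35.3 pos [ 0.392 -0.278  0.03 ] open 0.5823394890963481 F [ 0.567 -0.427  0.031] q [-0.827  0.138  2.17  -0.001  0.836 -2.2  ]
shift units now-frame [0.056 0.058 0.208] target-frame [0.057 0.057 0.207] rot units [ 0.005 -0.026  0.084]
```

Emit:
send_rows:
  translation:
    - [0.05,0.05,0.2]
    - [0,0,0]
    - [0,0,0]
    - [0,0,0]
    - [0,0,0]
  rotation:
    - [0,0,0]
    - [0,0,0]
    - [0,0,0]
    - [0,0,0]
    - [0,0,0]
  grip: [50,25,20,20,20]

```text
time: 35.92
eef_pos: [0.3916, -0.2749, 0.0246]
tcp_rot: [0.098, 0.995, 0.001, -0.001]
contact_force: [1.0, 4.9, 3.5]
opening: 0.329
```

Emit:
send_rows:
  translation:
    - [0,0,-0.4]
    - [0,0,-0.9]
    - [0,0,-0.9]
    - [0,0,-0.9]
    - [-0.3,0.4,-0.9]
  rotation:
    - [0,0,0]
    - [0,0,0]
    - [0,0,0]
    - [0,0,0]
    - [0,0,-0.35]
  grip: [20,20,20,20,20]

```text
time: 36.55
eef_pos: [0.4026, -0.2671, 0.1463]
tcp_rot: [0.083, 0.997, -0.001, 0.0]
contact_force: [0.8, 0.0, 0.2]
opening: 0.334
```

Emit:
send_rows:
  translation:
    - [-0.4,0.9,-0.9]
    - [-0.4,0.95,-0.4]
    - [-0.4,0.95,0]
    - [-0.4,0.95,0]
    - [-0.3,0.95,0]
  rotation:
    - [0,0,-0.4]
    - [0,0,-0.4]
    - [0,0,-0.4]
    - [0,0,-0.4]
    - [0,0,-0.2]
  grip: [20,20,20,20,20]

```text
time: 37.17
eef_pos: [0.4736, -0.1313, 0.1844]
tcp_rot: [0.004, 1.0, -0.001, 0.0]
contact_force: [0.5, 0.2, 0.3]
opening: 0.33
```

Emit:
send_rows:
  translation:
    - [-0.2,0.95,0]
    - [0,0.95,0]
    - [0,0.95,0]
    - [0,0.95,0]
    - [0,0.95,0]
  rotation:
    - [0,0,0]
    - [0,0,0]
    - [0,0,0]
    - [0,0,0]
    - [0,0,0]
  grip: [20,20,20,20,20]

```text
time: 37.8
eef_pos: [0.4805, 0.0113, 0.1843]
tcp_rot: [0.005, 1.0, -0.001, 0.001]
contact_force: [0.0, 0.6, -0.2]
opening: 0.325
```

Run:
```python
from h import *
need([.480,.2085,.184],-.8,31)
```

```text
t 37.8 pos [0.48  0.011 0.184] open 0.3245150637702796 F [ 0.014  0.634 -0.161] q [-0.188 -0.107  2.088 -0.001  1.159 -1.749]
shift units now-frame [0.076 6.573 0.002] target-frame [ 0.097  6.572 -0.047] rot units [ 0.003 -6.188  0.057]
```

Emit:
send_rows:
  translation:
    - [0,0.9,0]
    - [0,0.9,0]
    - [0,0.9,0]
    - [0,0.9,0]
    - [0,0.9,0]
  rotation:
    - [0,-0.9,0]
    - [0,-0.9,0]
    - [0,-0.9,0]
    - [0,-0.9,0]
    - [0,-0.9,0]
  grip: [20,20,20,20,20]

```text
time: 38.42
eef_pos: [0.4818, 0.1464, 0.1847]
tcp_rot: [0.004, 0.98, -0.001, 0.197]
contact_force: [0.3, -0.1, -1.1]
opening: 0.326
```

Emit:
send_rows:
  translation:
    - [0,0.9,0]
    - [0,0.9,0]
    - [0,0,0]
  rotation:
    - [0,-0.9,0]
    - [0,-0.8,0]
    - [0,0,0]
  grip: [20,20,20]

```text
time: 38.8
eef_pos: [0.481, 0.2009, 0.1834]
tcp_rot: [0.003, 0.964, -0.001, 0.267]
contact_force: [-0.9, 0.4, -0.9]
opening: 0.332
```

Run:
```python
from h import *
W=([.50,.2085,.075],[.6022,.2085,.068],[.6022,.2085,.056])
need(W[0],-.8,31)
t=base(-.8,31);p=np.array(W[0])
for w in W[1:]:
    print(t.inv().apply(np.array(w)-p)/.03); p=np.array(w)
```

```text
t 38.8 pos [0.481 0.201 0.183] open 0.3316982094477121 F [-0.938  0.413 -0.94 ] q [ 0.269 -0.252  2.282 -0.249  0.603 -1.128]
shift units now-frame [1.314 0.258 3.424] target-frame [1.32  0.261 3.421] rot units [ 0.043 -0.012  0.086]
[-2.8    0.048  1.954]
[ 0.206 -0.     0.343]
```

Emit:
send_rows:
  translation:
    - [0.3,0.25,0.8]
    - [0.35,0,0.9]
    - [0.35,0,0.9]
    - [0.3,0,0.8]
    - [0,0,0]
  rotation:
    - [0,0,0]
    - [0,0,0]
    - [0,0,0]
    - [0,0,0]
    - [0,0,0]
  grip: [20,20,20,20,20]

```text
time: 39.42
eef_pos: [0.5004, 0.2056, 0.074]
tcp_rot: [0.005, 0.964, -0.002, 0.265]
contact_force: [1.4, 0.4, 0.2]
opening: 0.331
```

Emit:
send_rows:
  translation:
    - [-0.5,0.02,0.35]
    - [-0.6,0.02,0.42]
    - [-0.6,0.02,0.42]
    - [-0.6,0,0.4]
    - [-0.3,0,0.2]
  rotation:
    - [0,0,0]
    - [0,0,0]
    - [0,0,0]
    - [0,0,0]
    - [0,0,0]
  grip: [20,20,20,20,20]

```text
time: 40.05
eef_pos: [0.5977, 0.2077, 0.072]
tcp_rot: [0.005, 0.963, -0.001, 0.268]
contact_force: [-1.0, 1.3, -0.7]
opening: 0.332
```

Emit:
send_rows:
  translation:
    - [0,0,0]
  rotation:
    - [0,0,0]
  grip: [20]

```text
time: 40.17
eef_pos: [0.5964, 0.2078, 0.0708]
tcp_rot: [0.005, 0.964, -0.001, 0.267]
contact_force: [0.1, -0.7, -0.3]
opening: 0.331
```

Run:
```python
from h import *
need([.6022,.2085,.056],-.8,31)
s=ctrl.get_state()
P=s['eef_pos']+R.from_quat(s['tcp_rot']).apply([[0,0,-.0068]]); print('model ball',P)
C=eyes.read_camera('scene');hsv=cv2.cvtColor(C['image'],cv2.COLOR_BGR2HSV)
p=proj(C,P)[0].astype(int);b=(p[0]-15,p[1]-15,p[0]+15,p[1]+15)
for c in blobs(cv2.inRange(hsv,(8,80,130),(30,255,255)),b):
    e=cv2.minEnclosingCircle(c); print(e,'expected',proj(C,P),ray(C,e[0],P[0,2]))
```

```text
t 40.175 pos [0.596 0.208 0.071] open 0.33072595998613485 F [ 0.113 -0.657 -0.342] q [ 0.222  0.19   2.096 -0.355  0.346 -1.036]
shift units now-frame [0.09  0.026 0.523] target-frame [0.09  0.027 0.523] rot units [0.027 0.004 0.039]
model ball [[0.593 0.208 0.077]]
((401.60809326171875, 247.3648681640625), 7.761085033416748) expected [[400.933 246.528]] [[0.595 0.208 0.077]]
```

Emit:
send_rows:
  translation:
    - [0,0.02,0.2]
    - [0.05,0,0.2]
    - [0.04,0,0.12]
    - [0,0,0]
  rotation:
    - [0,0,0]
    - [0,0,0]
    - [0,0,0]
    - [0,0,0]
  grip: [20,20,20,20]

```text
time: 40.72
eef_pos: [0.6008, 0.2086, 0.0542]
tcp_rot: [0.004, 0.964, -0.001, 0.266]
contact_force: [-0.0, 0.9, -0.2]
opening: 0.329
```

Run:
```python
from h import *
need([.6022,.2085,.056],-.8,31)
```

```text
t 40.725 pos [0.601 0.209 0.054] open 0.3286459050891882 F [-0.005  0.873 -0.213] q [ 0.221  0.229  2.087 -0.382  0.32  -1.008]
shift units now-frame [-0.07  -0.004 -0.026] target-frame [-0.071 -0.004 -0.026] rot units [ 0.028 -0.024  0.051]
```

Emit:
send_rows:
  translation:
    - [-0.05,0,0]
    - [0,0,0]
    - [0,0,0]
    - [0,0,0]
    - [0,0,0]
  rotation:
    - [0,0,0]
    - [0,0,0]
    - [0,0,0]
    - [0,0,0]
    - [0,0,0]
  grip: [20,34,44,50,50]

```text
time: 41.35
eef_pos: [0.6023, 0.2086, 0.0555]
tcp_rot: [0.004, 0.964, -0.001, 0.267]
contact_force: [-0.8, -0.1, -0.2]
opening: 0.586
```

Emit:
send_rows:
  translation:
    - [0.2,0,-0.4]
    - [0.4,0,-0.7]
    - [0.4,0,-0.8]
    - [0.3,0,-0.8]
    - [0.2,0,-0.8]
  rotation:
    - [0,0,0]
    - [0,0,0]
    - [0,0,0]
    - [0,0,0]
    - [0,0,0]
  grip: [50,50,50,50,50]

```text
time: 41.98
eef_pos: [0.5082, 0.2094, 0.1229]
tcp_rot: [0.004, 0.964, -0.001, 0.266]
contact_force: [-1.0, -0.1, -0.3]
opening: 0.58
```

Emit:
send_rows:
  translation:
    - [0,0,-0.5]
    - [0,0,0]
    - [0,0,0]
  rotation:
    - [0,0,0]
    - [0,0,0]
    - [0,0,0]
  grip: [50,50,50]

```text
time: 42.35
eef_pos: [0.5018, 0.2094, 0.1351]
tcp_rot: [0.004, 0.964, -0.001, 0.267]
contact_force: [0.1, 0.2, 0.7]
opening: 0.59
```

Run:
```python
from h import *
pockets()
print(ctrl.get_state()['time'])
C=eyes.read_camera('scene')
cv2.imwrite('pics/s6.png',C['image'])
```

```text
pocket 0 ((338.4333190917969, 265.5), 7.583282947540283) expect [338 266] at [[-1.55879693e-03  1.98305382e-04  4.16333634e-17]]
pocket 1 ((370.5, 262.5), 7.648629188537598) expect [370 262] at [[4.80491907e-05 8.35974337e-04 4.16333634e-17]]
pocket 2 ((401.5, 258.5), 7.648629188537598) expect [401 258] at [[-9.52957541e-04  1.16194418e-03  4.16333634e-17]]
42.4
```

View pics/s6.png

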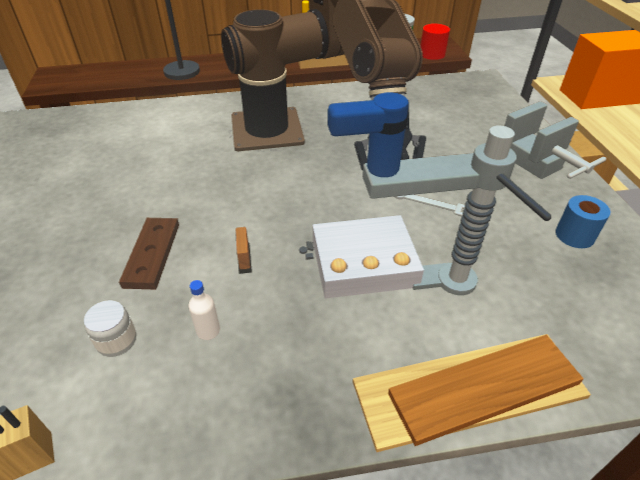

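The balls sit in all three pockets at (338,266), (371,262) and (402,258). The chips are on the bench at (307,250), the scraper stands at (243,250), and the tray is empty. The glue, can and wrench are unmoved, and the robot is clear of everything. Handing in.

```bash
python3 -c "
from plant import ticket
print(ticket.sign_off())"
```

```text
the job is handed in; nothing more can be done
None
```

The job is done and handed in at about 42 s of the 72 s allowed; the sign-off gave no verdict. I swept the three offcuts off the -y side of the deck in one pass and stood the scraper back on the bench. Then I put one ball in each pocket, coming in from the -x side at a lean of 29–31°.

- **Balls:** in the last picture, each ball's image centre is within about 1.6 mm of its pocket's axis, against the 6 mm allowed.
- **Offcuts and scraper:** the offcuts lie on the bench beside the block, and the scraper stands on the bench.
- **Leave-alone items:** the glue, can and wrench look unmoved.
- **Drill:** the force readings during the drops showed no knock.
- **Lean:** at the planned 35°, joint 5 read 0.239 against its 0.24 lower limit while hovering over the first pocket, so I cut the lean before lowering. That reading may be within sensor noise, but it is the one number at a limit.
- **Measurements:** the two cameras disagreed by about 1–2 mm on the pocket positions, so I used the average.

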